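# Scoop the ladle blanks from under the ware rack into the drawer

### The job

Some copper ladle-bowl blanks have rolled under the low iron rack. Pull the chest's drawer open, slide the flat scoop in under the rack's lip to bring the blanks out on it and tip them into the drawer, until every one is in there; never reach for a blank under the rack with the gripper, though one that has strayed onto the open bench may be picked up directly. Finish with the scoop slid lip-first into the slot on top of the chest up to the stop and the drawer shut fully, and leave the other things on the bench where they are.

Things in the scene. Friction and masses are not known exactly. Their poses are not given: they have to be found in the camera images.
- rack: Low iron ware rack fixed on the bench, 396 mm wide (y), 106 mm deep (x), 62 mm high: top of four 8 mm iron bars along y, 30 mm apart, on four 12 mm square corner posts. Origin on the bench under its centre; x points from its open front (facing the robot) to its rear. The front opening between the posts is y = -180 to 180 mm. Behind the rear rail is open bench.
- rack_lip (a point): Middle of the lower edge of the rack's front lip: 53 mm in front of the rack's centre, 50 mm above the bench, the lowest part of the overhang. Axes as rack.
- rack_rail (a point): Middle of the rail across the rack's rear: 47 mm behind its centre. 8 mm round bar, underside 10 mm and top 18 mm above the bench: the scoop's lip passes beneath it, a blank is stopped by it. Equal rails join the posts at the ends (y = -186 and 186 mm). Axes as rack.
- blank0: Copper ladle-bowl blank: shallow round bowl, 44 mm across the rim, 15 mm high, curving down to a flat foot 16 mm across, 30 g, lying mouth up beneath the rack at the start, clear of its neighbours. Origin at the centre of the underside of its foot, z up through the mouth. May be absent: three to five of the five are there.
- blank1: Copper ladle-bowl blank: shallow round bowl, 44 mm across the rim, 15 mm high, curving down to a flat foot 16 mm across, 30 g, lying mouth up beneath the rack at the start, clear of its neighbours. Origin at the centre of the underside of its foot, z up through the mouth. May be absent: three to five of the five are there.
- blank2: Copper ladle-bowl blank: shallow round bowl, 44 mm across the rim, 15 mm high, curving down to a flat foot 16 mm across, 30 g, lying mouth up beneath the rack at the start, clear of its neighbours. Origin at the centre of the underside of its foot, z up through the mouth. May be absent: three to five of the five are there.
- blank3: Copper ladle-bowl blank: shallow round bowl, 44 mm across the rim, 15 mm high, curving down to a flat foot 16 mm across, 30 g, lying mouth up beneath the rack at the start, clear of its neighbours. Origin at the centre of the underside of its foot, z up through the mouth. May be absent: three to five of the five are there.
- blank4: Copper ladle-bowl blank: shallow round bowl, 44 mm across the rim, 15 mm high, curving down to a flat foot 16 mm across, 30 g, lying mouth up beneath the rack at the start, clear of its neighbours. Origin at the centre of the underside of its foot, z up through the mouth. May be absent: three to five of the five are there.
- scoop: Flat sheet-metal scoop, about 0.28 kg, lying on the bench. Origin on its flat underside below the grip; x points from grip to lip. Pan x = 50 to 160 mm, 124 mm wide, floor 2.5 mm thick; back wall 14 mm high at x = 50 to 53; side walls 3 mm thick, 10 mm high, x = 53 to 105, none from there to the lip. A tail 50 mm wide (x = -20 to 50) bears the grip.
- scoop_grip (a point): Point to hold on the scoop's upright wooden grip, 48 mm above the origin: a straight block 24 mm (x) by 36 mm (y), 3 to 66 mm above the underside. Held from above with the fingers closing along the scoop's x it does not nod. Blanks slide off the pan once it is tipped lip-down beyond about 36 to 40 degrees.
- scoop_lip (a point): Middle of the scoop's front edge, on its underside: 160 mm ahead of the scoop's origin, same axes. The last 14 mm are 1.5 mm thick.
- slot_mouth (a point): Middle of the floor at the mouth of the scoop slot on the chest; x points straight in, z up. The slot is 134 mm wide (y), 22 mm high, 105 mm deep to a stop, roofed by a board up to 32 mm above its floor. The floor is the chest's flat top, 85 mm above the bench, which also reaches 90 mm forward of the mouth, so that the scoop's grip stands on it.
- chest: Wooden drawer chest fixed on the bench, 250 mm wide, 260 mm deep, 85 mm high, with the scoop slot on its top. Origin on the bench in the middle of its front face; x points to its rear, so the drawer slides out to -x.
- drawer (a joint): Travel of the drawer in m: 0 shut, 0.15 fully open, straight out along -x of the chest. It takes about 2 N and stays where it is left.
- drawer_floor (a point): Middle of the drawer's inner floor, moving with it, 18 mm above the bench; axes as chest. Inside 190 mm (x) by 200 mm (y); side and rear walls rise 42 mm, the front board 55 mm above this floor. Shut, it lies 95 mm behind the chest's front face. Only what is pulled forward of that face is open above (150 mm when fully open).
- ring_front (a point): Foremost point (centre of the bar) of the drawer's ring pull, moving with it, 48 mm above the bench; axes as chest. The rigid iron ring stands out level from the drawer front: 8 mm round bar, hole 44 mm across, its centre 26 mm behind this point and the front board 60 mm behind it. Pinch the bar here from above, one finger down through the hole.
- sahan_lid: Bystander: tinned copper dish lid, 156 mm across, 61 mm high with its knob.
- horn_insert: Bystander: cast bronze anvil-horn insert standing on its 52 mm base, 48 mm high, on the bench between scoop and chest.
- stone_holder: Bystander: steel burnishing-stone holder with wooden handle, about 210 mm long, lying right of the chest.
- ladle: Bystander: finished ladle, 260 mm long, lying at the robot's right.
- hammer: Bystander: hammer lying left of the rack.
- tin_cup: Bystander: copper mug, 76 mm across, 75 mm high, at the robot's left.
Not all that is in view belongs to the job. What is shaped like the blank2 but black or purple is not meant.

How it is judged:
On the way, in this order (a step that is already met when the one before it is completed fails the run):
1. the scoop's lip has been slid well in under the rack, low on the bench (x of scoop_lip in the frame of rack above 0 m and y of scoop_lip in the frame of rack between -0.17 and 0.17 m and z of scoop_lip in the frame of rack below 0.03 m), for 0.1 s.
2. a blank rides on the scoop, lifted off the bench (height (world z) of scoop above 0.03 m and ((x of blank0 in the frame of scoop between 0.05 and 0.16 m and y of blank0 in the frame of scoop between -0.06 and 0.06 m and z of blank0 in the frame of scoop between -0.002 and 0.03 m) or (x of blank1 in the frame of scoop between 0.05 and 0.16 m and y of blank1 in the frame of scoop between -0.06 and 0.06 m and z of blank1 in the frame of scoop between -0.002 and 0.03 m) or (x of blank2 in the frame of scoop between 0.05 and 0.16 m and y of blank2 in the frame of scoop between -0.06 and 0.06 m and z of blank2 in the frame of scoop between -0.002 and 0.03 m) or (x of blank3 in the frame of scoop between 0.05 and 0.16 m and y of blank3 in the frame of scoop between -0.06 and 0.06 m and z of blank3 in the frame of scoop between -0.002 and 0.03 m) or (x of blank4 in the frame of scoop between 0.05 and 0.16 m and y of blank4 in the frame of scoop between -0.06 and 0.06 m and z of blank4 in the frame of scoop between -0.002 and 0.03 m))), for 0.2 s.
3. every blank that is there lies in the drawer (x of blank0 in the frame of drawer_floor between -0.096 and 0.096 m and y of blank0 in the frame of drawer_floor between -0.102 and 0.102 m and z of blank0 in the frame of drawer_floor between -0.004 and 0.055 m and x of blank1 in the frame of drawer_floor between -0.096 and 0.096 m and y of blank1 in the frame of drawer_floor between -0.102 and 0.102 m and z of blank1 in the frame of drawer_floor between -0.004 and 0.055 m and x of blank2 in the frame of drawer_floor between -0.096 and 0.096 m and y of blank2 in the frame of drawer_floor between -0.102 and 0.102 m and z of blank2 in the frame of drawer_floor between -0.004 and 0.055 m and x of blank3 in the frame of drawer_floor between -0.096 and 0.096 m and y of blank3 in the frame of drawer_floor between -0.102 and 0.102 m and z of blank3 in the frame of drawer_floor between -0.004 and 0.055 m and x of blank4 in the frame of drawer_floor between -0.096 and 0.096 m and y of blank4 in the frame of drawer_floor between -0.102 and 0.102 m and z of blank4 in the frame of drawer_floor between -0.004 and 0.055 m), for 0.2 s.
At the end, for the whole second after the job is handed in: Every blank that is there lies inside the drawer, the drawer is shut to within 8 mm, and the scoop lies flat in its slot, lip first, within 15 mm of the stop, released and at rest (all of step 3 and value of joint drawer below 0.008 m and x of scoop_lip in the frame of slot_mouth above 0.09 m and y of scoop_lip in the frame of slot_mouth between -0.012 and 0.012 m and z of scoop_lip in the frame of slot_mouth between -0.004 and 0.008 m and angle between scoop's own z axis and vertical below 0.08 rad and linear speed of scoop below 0.02 m/s); the robot touches nothing.
It fails at once if a bystander is shifted by more than 30 mm (distance of any of sahan_lid, horn_insert, stone_holder, ladle, hammer, tin_cup from where it was at the start of the episode above 0.03 m).
It fails at once if the gripper's fingers touch a blank beneath the rack ((contact force between the fingers and blank0 above 0.5 N and x of blank0 in the frame of rack between -0.05 and 0.06 m and y of blank0 in the frame of rack between -0.198 and 0.198 m and z of blank0 in the frame of rack below 0.045 m) or (contact force between the fingers and blank1 above 0.5 N and x of blank1 in the frame of rack between -0.05 and 0.06 m and y of blank1 in the frame of rack between -0.198 and 0.198 m and z of blank1 in the frame of rack below 0.045 m) or (contact force between the fingers and blank2 above 0.5 N and x of blank2 in the frame of rack between -0.05 and 0.06 m and y of blank2 in the frame of rack between -0.198 and 0.198 m and z of blank2 in the frame of rack below 0.045 m) or (contact force between the fingers and blank3 above 0.5 N and x of blank3 in the frame of rack between -0.05 and 0.06 m and y of blank3 in the frame of rack between -0.198 and 0.198 m and z of blank3 in the frame of rack below 0.045 m) or (contact force between the fingers and blank4 above 0.5 N and x of blank4 in the frame of rack between -0.05 and 0.06 m and y of blank4 in the frame of rack between -0.198 and 0.198 m and z of blank4 in the frame of rack below 0.045 m)).
Of blank0, blank1, blank2, blank3, blank4 only 3 to 5 are there at a start; the rules pass over those that are not, and their reading is None.
At some moment in a run one of blank0, blank1, blank2, blank3, blank4 may be knocked a few centimetres aside while the robot is not near it.
It also fails if it takes over 210 s, if anything falls off the work surface, if the arm or the gripper's body presses on something with over 40 N, if the wrist force passes 120 N, or if a joint passes its speed limit or range.

### The arm

A 6-joint arm with a two-finger parallel gripper is mounted at the origin on the work surface. World frame = base frame: x ahead of the robot, y to its left, z up, the work surface at z = 0. Lengths are in m, angles in rad, forces in N, time in s.
With the tool pointing down it reaches from about 0.35 to 0.975 m from the base axis. Payload 4.9 kg.
Tool frame: the origin (TCP) lies midway between the tips of the shut fingers; the grasp point (between the pads) lies 19 mm behind it; z points along the fingers, y is the line along which they close (so a half turn about z gives the same grasp; the last joint's range is limited). The gripper opens to 85 mm and grips with 20 to 120 N. Pads are 22 mm wide; open, the fingers measure 114 mm over their backs; the gripper's body (76 mm by 85 mm) begins 54 mm behind the grasp point. The pads swing forward as they close: fully open they stand 13 mm farther back than shut.
Start: joints at [1.073, 0.053, 1.613, -0, 1.476, -0.119], TCP at [0.231, 0.581, 0.231] pointing down, gripper open.
Joint ranges: [-3.01, 3.01], [-1.01, 2.22], [0.06, 2.58], [-1.02, 4.17], [0.09, 2.62], [-3.14, 3.14]. Speed limits (rad/s): [2.57, 2.57, 3.14, 3.14, 3.14, 3.14].

### API

Orientations are given as a rotation vector (axis times angle).
In Python, from station import ctrl, optics, job gives the robot as it stands.
- The arm moves only by the shell command python3 -m jog 'ROWS' [OPENING] [FORCE]. ROWS is JSON, a list of rows, each a list of 2 entries, a list of its own where there are three numbers: the shift along the tool's x, y, z in m, then the turn, a rotation vector about the tool's x, y, z in rad. A call has 1 to 5 rows; each row is the pose to reach, as a shift and turn from the pose commanded when the call began, along the tool's axes at that moment; what a row does not reach only later rows make up. A row lasts 1/10 s, in which the tool goes at most 50 mm and 8.59 degrees, less where a joint would pass 70% of its speed; a pose out of reach is approached as far as the arm can. A call with a gripper value outside its range is refused whole. OPENING is the opening, from 0 (shut) to 1 (fully open), set as the call begins (- or left out, the last holds). The fingers move at their own pace and stop on an object; FORCE is the grip in N (left out, the last holds). Time passes only in rows, so rows that repeat a pose let the fingers close. It gives the time, the measured TCP pose, the force, the opening and the grip force at its end, in the units of the state.
- ctrl.get_obs(): the state, without advancing time (a new reading comes with each control period).
- optics.get_image(name): name is "scene" or "top" or "wrist"; returns a dict with "image" (480x640x3 uint8, blue, green, red), "fx", "fy", "cx", "cy" (pixels), "rvec" (rotation vector, rad) and "tvec" (3), from world to camera coordinates, as OpenCV has them; the wrist camera has in their place "mount" (4x4, takes a point from camera to tool coordinates, whose origin is the TCP and whose axes are the flange's). Camera axes: x right, y down, z forward; pixel columns grow to the right and rows downward; lengths in m; the calibration is good to about 2 mm. A picture is of the moment at which its call begins: read the wrist's pose just before it. There is no depth.
- job.finish_job(): hands the job in; it is judged then, once.
The state is a dict: "t": time; "q": joint angles; "dq": joint speeds; "effort": joint torques, N m; "tool_pos": TCP position; "tool_rot": TCP orientation; "contact_force": force on the tool from outside, world axes, zero at the start; "wrist_torque": the same for the moment, N m; "opening": finger opening in m; "grip_force": force on a finger pad.
Only numpy, scipy, OpenCV 4.12 (cv2) and the standard library are available. Lean on these libraries where they do the work, as an engineer would, in place of code of your own. Each camera call takes 0.05 s, during which the arm holds its last target. There are 200 camera calls.

## Working session

There is one attempt and no reset: what is moved stays moved. The work goes in short steps, Python scripts to look and compute and a shell command to move; the robot and the scene stay as the last step left them, time stands still between calls to the robot, and variables do not carry over. Pictures are saved under pics/ and viewed, at most 14 in all, crops included, and the job is handed in when it is done.

```bash
mkdir -p pics; ls
cat > h.py <<'E'
import numpy as np, cv2
from scipy.spatial.transform import Rotation as R
from station import ctrl, optics, job
def snap(name,fn=None,crop=None,scale=1):
    o=ctrl.get_obs(); d=optics.get_image(name); im=d["image"]
    if name=="wrist":
        T=np.eye(4);T[:3,:3]=R.from_rotvec(o["tool_rot"]).as_matrix();T[:3,3]=o["tool_pos"]
        C=T@d["mount"]
    else:
        W=np.eye(4);W[:3,:3]=R.from_rotvec(d["rvec"]).as_matrix();W[:3,3]=d["tvec"];C=np.linalg.inv(W)
    K=(d["fx"],d["fy"],d["cx"],d["cy"])
    if fn:
        c=im if crop is None else im[crop[1]:crop[3],crop[0]:crop[2]]
        cv2.imwrite("pics/"+fn,cv2.resize(c,None,fx=scale,fy=scale,interpolation=cv2.INTER_CUBIC))
        np.savez("pics/"+fn+".npz",C=C,K=K,im=im)
    return im,C,K
def load(fn):
    z=np.load("pics/"+fn+".npz");return z["C"],z["K"]
def w(fn,u,v,z):
    C,K=load(fn);r=C[:3,:3]@np.array([(u-K[2])/K[0],(v-K[3])/K[1],1.]);p=C[:3,3]
    return np.round(p+r*(z-p[2])/r[2],4)
def px(fn,P):
    C,K=load(fn);c=np.linalg.inv(C)@np.append(P,1);return np.round([K[2]+K[0]*c[0]/c[2],K[3]+K[1]*c[1]/c[2]],1)
def to_tool(dp,rot):  # world shift->tool shift
    return np.round(R.from_rotvec(rot).inv().apply(dp),4)
def st():
    o=ctrl.get_obs();print({k:np.round(o[k],4).tolist() for k in("t","tool_pos","tool_rot","contact_force","opening","grip_force")});return o
E
python3 - <<'E'
from h import *
o=st();print(R.from_rotvec(o["tool_rot"]).as_matrix().round(3))
snap("top","top0.png");snap("scene","scene0.png")
for f in("top0.png","scene0.png"):C,K=load(f);print(C[:3,3],K)
E
```

```text
pics
{'t': 0.0, 'tool_pos': [0.2308, 0.5801, 0.23], 'tool_rot': [-0.5913, -3.0848, 0.0032], 'contact_force': [0.1304, -0.7613, 0.2307], 'opening': 0.0853, 'grip_force': 0.0}
[[-0.929  0.37  -0.001]
 [ 0.37   0.929 -0.002]
 [ 0.    -0.002 -1.   ]]
[ 0.32331884 -0.01043189  1.1545651 ] [470.85538983 470.85538983 320.66404192 238.03194714]
[ 1.28401681 -0.87349579  0.92229098] [455.48036709 455.48036709 318.79348491 228.78541881]
```

View pics/top0.png

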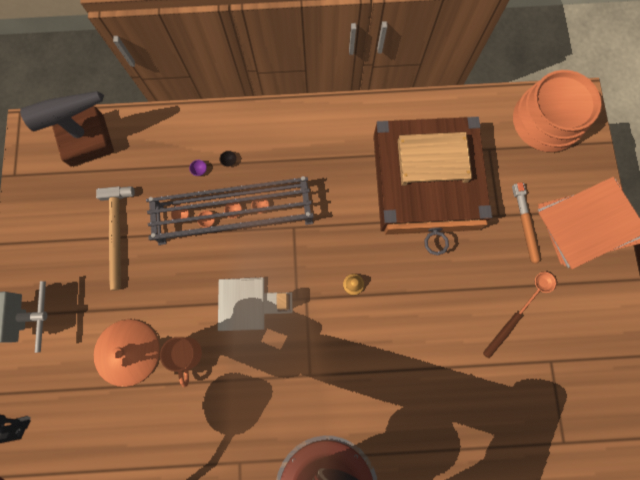

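View pics/scene0.png

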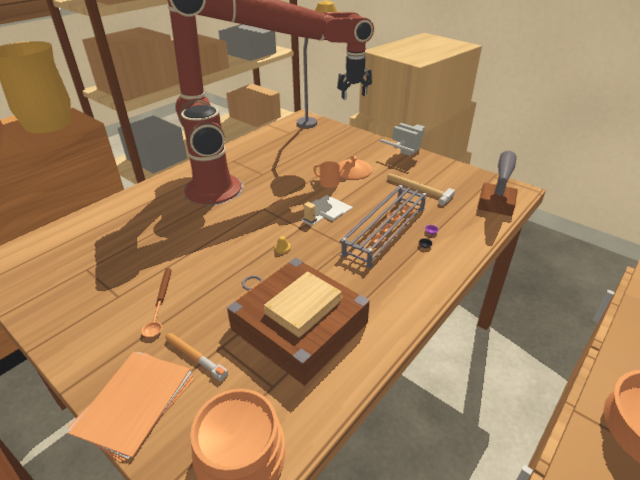

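Top view: the robot is at the bottom, with +x up and +y left. The rack is at (232,210), with copper blanks under it near (183,214), (207,218), (236,209) and (262,205). Decoys are purple at (200,168) and black at (228,158), both behind the rack and not wanted. The scoop is at (255,303) with its lip to the left and grip at (280,303). The chest is at (433,175) with its ring at (438,242), and the horn insert is at (353,284).

Run:
```python
import cv2
im=cv2.imread("pics/top0.png")
a=cv2.resize(im[165:255,135:335],None,fx=4,fy=4,interpolation=cv2.INTER_CUBIC)
b=cv2.resize(im[260:345,205:305],None,fx=3.5,fy=3.5,interpolation=cv2.INTER_CUBIC)[:240]
c=cv2.resize(im[110:260,365:505],None,fx=3,fy=3,interpolation=cv2.INTER_CUBIC)[:, :420]
import numpy as np
cv2.imwrite("pics/c1.png",a)
out=np.zeros((450,800,3),np.uint8);out[:b.shape[0],:b.shape[1]]=b;out[:c.shape[0],370:370+c.shape[1]]=c
cv2.imwrite("pics/c2.png",out)
```

```text
(no output)
```

View pics/c1.png

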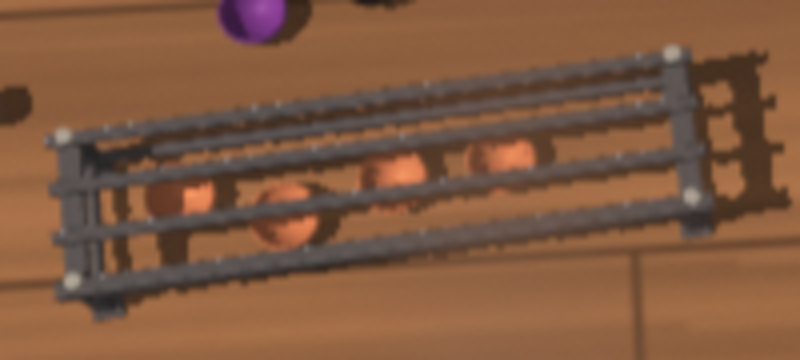

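View pics/c2.png

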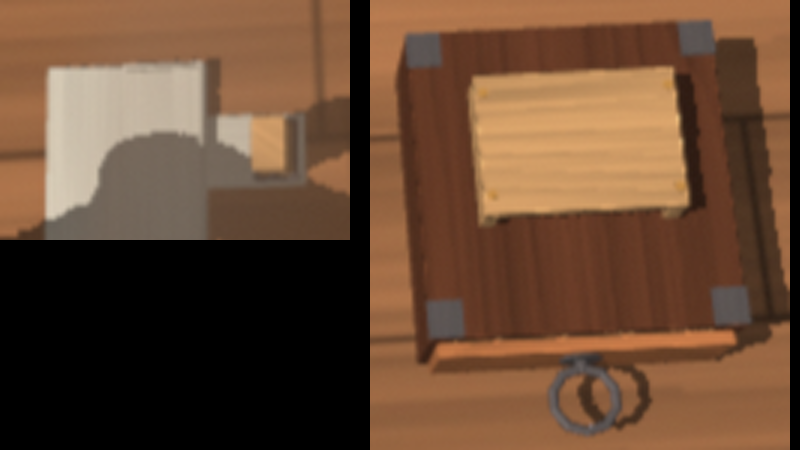

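Four blanks are visible through the bars in the crop, at about (180,198), (287,216), (395,178) and (503,157). The chest's ring is at the bottom centre, and the slot opens towards the robot below the pale board.

Run:
```python
from h import *
f="top0.png"
A=lambda u,v,z:w(f,135+u/4,165+v/4,z)
B=lambda u,v,z:w(f,205+u/3.5,260+v/3.5,z)
Cc=lambda u,v,z:w(f,365+(u-370)/3,110+v/3,z)
print("rack",[A(*p,.062)[:2] for p in((64,136),(671,53),(693,197),(73,280))])
rp=np.array([A(*p,.062)[:2] for p in((64,136),(671,53),(693,197),(73,280))]);c=rp.mean(0)
xd=(rp[0]+rp[1]-rp[2]-rp[3]);a=np.arctan2(*xd[::-1]); yd=rp[0]+rp[3]-rp[1]-rp[2];print("c",c,"ang x",a,"from y",np.arctan2(*yd[::-1])-np.pi/2, np.linalg.norm(xd)/2,np.linalg.norm(yd)/2)
a=np.arctan2(*yd[::-1])-np.pi/2
Rm=np.array([[np.cos(a),-np.sin(a)],[np.sin(a),np.cos(a)]])
for p in((180,198),(287,216),(395,178),(503,157)):
    b=A(*p,.010)[:2];print("blank",b,(Rm.T@(b-c)).round(3))
print("grip top",B(269,145,.066)); print("lip top corner",w(f,218.5,279,.002),"lip bot corner",w(f,219,331.5,.002),"wall",w(f,265,278,.012),w(f,266,329,.012))
print("chest",[Cc(*p,.085)[:2] for p in((405,35),(712,22),(748,322),(428,338))]); print("ring",Cc(585,430,.048),"ringL/R",Cc(553,397,.048),Cc(618,394,.048))
print("roof",[Cc(*p,.117)[:2] for p in((470,78),(674,68),(688,206),(482,217))])
for n,uv in(("horn",(353,287)),("lid",(125,352)),("cup",(181,352)),("purple",(200,168)),("black",(228,158)),("hammerhandle",(116,288)),("cuphandle",(185,382)),("stone",(537,260))): print(n,w(f,*uv,.02))
```

```text
rack [array([0.6876, 0.3862]), array([0.7189, 0.016 ]), array([0.627 , 0.0073]), array([0.5974, 0.379 ])]
c [0.657725 0.197125] ang x 0.08709378047519165 from y 0.08190290459879312 0.0913964167787774 0.372197669256539
blank [0.6597 0.3311] [0.013 0.133]
blank [0.644  0.2637] [-0.008  0.067]
blank [0.6648 0.1954] [ 0.007 -0.002]
blank [0.6747 0.1269] [ 0.011 -0.071]
grip top [0.4219 0.0785 0.066 ]
lip top corner [0.4915 0.2374 0.002 ] lip bot corner [0.3645 0.2375 0.002 ] wall [0.486  0.1218 0.012 ] [0.3636 0.1232 0.012 ]
chest [array([ 0.8466, -0.1734]), array([ 0.8431, -0.4259]), array([ 0.5881, -0.4208]), array([ 0.5898, -0.17  ])]
ring [ 0.5164 -0.2937  0.048 ] ringL/R [ 0.5446 -0.2711  0.048 ] [ 0.544  -0.3233  0.048 ]
roof [array([ 0.7912, -0.2167]), array([ 0.7901, -0.3784]), array([ 0.675 , -0.3749]), array([ 0.6755, -0.2152])]
horn [ 0.4508 -0.0905  0.02  ]
lid [0.3292 0.4545 0.02  ]
cup [0.3217 0.3232 0.02  ]
purple [0.7772 0.278  0.02  ]
black [0.8002 0.2061 0.02  ]
hammerhandle [0.4813 0.4813 0.02  ]
cuphandle [0.2536 0.3134 0.02  ]
stone [ 0.4906 -0.5429  0.02  ]
```

```bash
cat >> h.py <<'E'
def go(p,ry,tilt=0):
    """remaining shift/turn in tool axes to TCP p with tool y at world angle ry (rad), z down, pitched lip-down by tilt"""
    o=ctrl.get_obs();Rt=R.from_rotvec(o["tool_rot"])
    G=R.from_matrix(np.array([[-np.sin(ry),np.cos(ry),0],[np.cos(ry),np.sin(ry),0],[0,0,-1]]).T)*R.from_rotvec([0,0,0])
    G=R.from_matrix(np.column_stack([[-np.sin(ry),np.cos(ry),0],[np.cos(ry),np.sin(ry),0],[0,0,-1]]))*R.from_rotvec([-tilt,0,0])
    print("t",round(o["t"],2),"tcp",np.round(o["tool_pos"],4),"F",np.round(o["contact_force"],1),"open",round(o["opening"],4),"grip",round(float(np.max(o["grip_force"])),1))
    print("shift",Rt.inv().apply(np.array(p)-o["tool_pos"]).round(4),"turn",(Rt.inv()*G).as_rotvec().round(4))
E
python3 -m jog '[[[-0.032,-0.038,0],[0,0,0.15]],[[-0.064,-0.076,0],[0,0,0.3]],[[-0.096,-0.114,0],[0,0,0.45]],[[-0.128,-0.152,0],[0,0,0.6]],[[-0.16,-0.19,0],[0,0,0.75]]]' 0.5 40
python3 -c "
from h import *
go([.516,-.294,.15],-.014)"
```

```text
t: 0.6
tool_pos: [0.3094, 0.3431, 0.2307]
tool_rot: [1.687, 2.65, -0.001]
contact_force: [0.6, 0.6, 0.2]
opening: 0.0427
grip_force: 0.0
t 0.6 tcp [0.3094 0.3431 0.2307] F [0.6 0.6 0.2] open 0.0427 grip 0.0
shift [-0.6646 -0.0822  0.081 ] turn [-4.000e-04  5.000e-04  4.507e-01]
```

```bash
python3 -m jog '[[[-0.049,-0.006,0],[0,0,0.09]],[[-0.098,-0.012,0],[0,0,0.18]],[[-0.148,-0.018,0],[0,0,0.27]],[[-0.197,-0.024,0],[0,0,0.36]],[[-0.246,-0.030,0],[0,0,0.45]]]' >/dev/null
python3 -c "
from h import *
go([.516,-.294,.15],-.014)"
```

```text
t 1.1 tcp [0.3875 0.1079 0.2311] F [ 1.4 -0.   0.7] open 0.0424 grip 0.0
shift [-0.4004  0.133   0.0811] turn [ 0.0005 -0.0001  0.0025]
```

```bash
python3 -m jog '[[[-0.046,0.015,0.005],[0,0,0]],[[-0.092,0.030,0.01],[0,0,0]],[[-0.138,0.045,0.015],[0,0,0]],[[-0.184,0.06,0.02],[0,0,0]],[[-0.23,0.075,0.025],[0,0,0]]]' >/dev/null
python3 -m jog '[[[-0.043,0.015,0.014],[0,0,0]],[[-0.086,0.030,0.028],[0,0,0]],[[-0.129,0.045,0.042],[0,0,0]],[[-0.17,0.058,0.056],[0,0,0]],[[-0.17,0.058,0.056],[0,0,0]]]' >/dev/null
python3 -c "
from h import *
go([.516,-.294,.03],-.014)
snap('wrist','w1.png')"
```

```text
t 2.1 tcp [ 0.5163 -0.2945  0.1462] F [-0.5  0.1 -1.3] open 0.0424 grip 0.0
shift [0.0002 0.0002 0.1162] turn [-0.0049 -0.0024  0.0018]
```

View pics/w1.png

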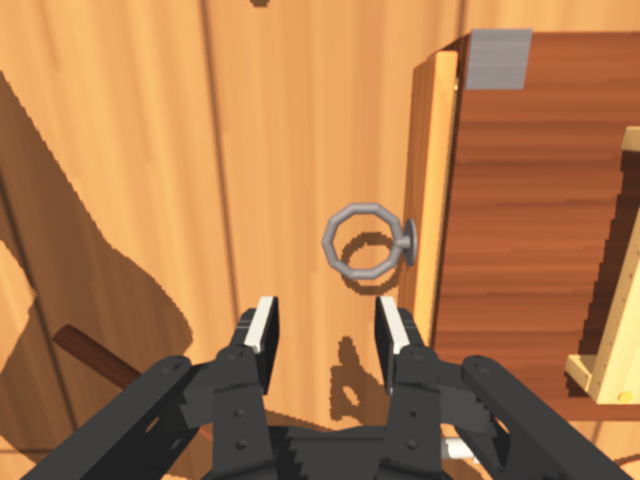

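The wrist view shows the ring, with its front bar centre at about (328,242), the drawer board at about (440,200) and the chest's front-left corner cap at (470,30).

```bash
python3 -c "
from h import *
f='w1.png'
print('ring front',w(f,328,242,.048),'ring rear',w(f,402,242,.048),'board edge',w(f,437,55,.073),w(f,421,320,.073),'chest corner',w(f,470,31,.085), 'chest edge low',w(f,433,415,.085),'roof corner',w(f,597,403,.117))"
```

```text
ring front [ 0.5169 -0.297   0.048 ] ring rear [ 0.5696 -0.2976  0.048 ] board edge [ 0.5773 -0.1817  0.073 ] [ 0.5806 -0.3459  0.073 ] chest corner [ 0.5896 -0.1728  0.085 ] chest edge low [ 0.5914 -0.417   0.085 ] roof corner [ 0.677  -0.3766  0.117 ]
```

```bash
python3 -m jog '[[[-0.001,0.001,0.04],[0,0,0]],[[-0.002,0.001,0.08],[0,0,0]],[[-0.002,0.001,0.1],[0,0,0]],[[-0.002,0.001,0.115],[0,0,0]],[[-0.002,0.001,0.115],[0,0,0]]]' >/dev/null
python3 -m jog '[[[0,0,0],[0,0,0]],[[0,0,0],[0,0,0]],[[0,0,0],[0,0,0]],[[0,0,0],[0,0,0]],[[0,0,0],[0,0,0]]]' 0 40
python3 -m jog '[[[0,-0.03,0],[0,0,0]],[[0,-0.06,0],[0,0,0]],[[0,-0.09,0],[0,0,0]],[[0,-0.12,0],[0,0,0]],[[0,-0.14,0],[0,0,0]]]' 
python3 -m jog '[[[0,-0.008,0],[0,0,0]],[[0,-0.012,0],[0,0,0]],[[0,-0.014,0],[0,0,0]],[[0,-0.014,0],[0,0,0]]]'
```

```text
t: 3.15
tool_pos: [0.5178, -0.2939, 0.0375]
tool_rot: [-2.231, -2.211, 0.003]
contact_force: [-7.0, 1.3, 7.2]
opening: 0.0087
grip_force: 37.1
t: 3.65
tool_pos: [0.3793, -0.2931, 0.0382]
tool_rot: [2.229, 2.206, 0.004]
contact_force: [2.9, 3.0, 4.5]
opening: 0.0084
grip_force: 44.5
t: 4.05
tool_pos: [0.3675, -0.293, 0.0382]
tool_rot: [2.228, 2.204, 0.007]
contact_force: [6.6, 3.7, 2.3]
opening: 0.0084
grip_force: 44.4
```

```bash
python3 -m jog '[[[0,0,0],[0,0,0]],[[0,0,0],[0,0,0]],[[0,0,-0.04],[0,0,0]],[[0,0,-0.09],[0,0,0]],[[0,0,-0.14],[0,0,0]]]' 0.5
python3 -m jog '[[[0.035,0.006,0],[0,0,-0.15]],[[0.07,0.01,0],[0,0,-0.3]],[[0.105,0.015,0],[0,0,-0.45]],[[0.14,0.02,0],[0,0,-0.6]],[[0.175,0.025,0],[0,0,-0.75]]]' 
python3 -c "
from h import *
go([.423,.0775,.15],1.571)"
```

```text
t: 4.55
tool_pos: [0.3637, -0.2915, 0.1764]
tool_rot: [-2.229, -2.211, 0.001]
contact_force: [0.6, -0.6, 0.1]
opening: 0.0426
grip_force: 0.0
t: 5.05
tool_pos: [0.3906, -0.1161, 0.1756]
tool_rot: [1.256, 2.879, -0.001]
contact_force: [1.1, -0.7, -0.3]
opening: 0.0426
grip_force: 0.0
t 5.05 tcp [ 0.3906 -0.1161  0.1756] F [ 1.1 -0.7 -0.3] open 0.0426 grip 0.0
shift [0.12   0.1554 0.0255] turn [-5.000e-04  7.000e-04 -8.233e-01]
```

```bash
python3 -m jog '[[[0.024,0.031,0],[0,0,-0.15]],[[0.048,0.062,0],[0,0,-0.3]],[[0.072,0.093,0],[0,0,-0.45]],[[0.096,0.124,0],[0,0,-0.6]],[[0.12,0.155,0.0],[0,0,-0.75]]]' >/dev/null
python3 -m jog '[[[0,0,0],[0,0,-0.073]],[[0,0,0],[0,0,-0.073]],[[0,0,0],[0,0,-0.073]]]' >/dev/null
python3 -c "
from h import *
go([.423,.0775,.029],1.571)
snap('wrist','w2.png');snap('top','top1.png',(340,120,520,320),3)"
```

```text
t 5.85 tcp [0.4238 0.0757 0.1753] F [ 0.1 -0.9 -0.3] open 0.0427 grip 0.0
shift [0.0008 0.0019 0.1463] turn [-0.0004 -0.0002 -0.0077]
```

View pics/w2.png

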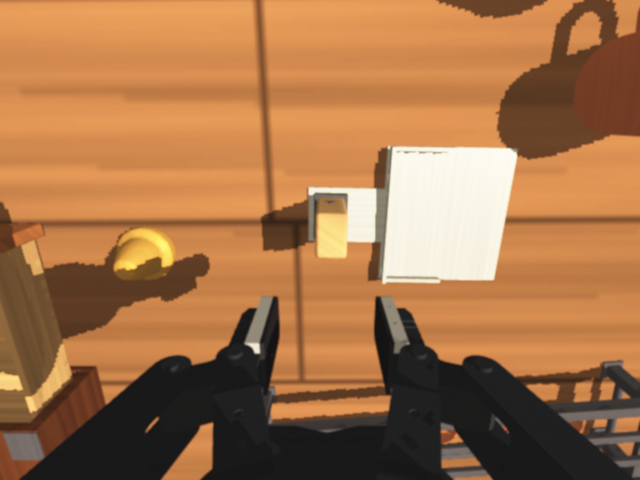

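View pics/top1.png

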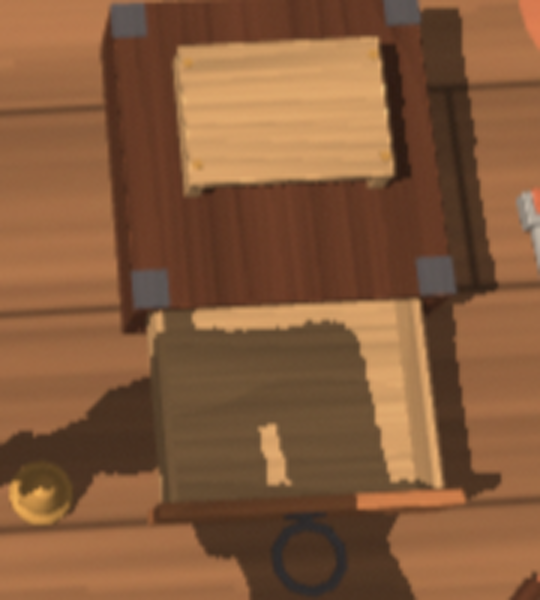

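The drawer is open in the top crop, and the area inside it is visible. In the wrist view, the scoop grip's top face is centred at about (332,229), with the pan's lip corners at (518,150) and (494,281).

```bash
python3 -c "
from h import *
f='w2.png'
print('grip',w(f,332,229,.066),[w(f,*p,.066) for p in((318,202),(348,202),(347,258),(316,257))])
print('lip',w(f,518,150,.002),w(f,494,281,.002),'tail',w(f,308,187,.001),w(f,309,241,.001))
g='top1.png';q=lambda u,v,z:w(g,340+u/3,120+v/3,z)
print('ring',q(310,590,.048),'front board top',q(155,515,.073),q(465,497,.073),'inner front',q(170,500,.073),q(437,487,.073),'chest face',q(130,310,.085),q(455,297,.085))
"
```

```text
grip [0.4184 0.0779 0.066 ] [array([0.398 , 0.0679, 0.066 ]), array([0.3982, 0.0895, 0.066 ]), array([0.4414, 0.0892, 0.066 ]), array([0.4404, 0.0658, 0.066 ])]
lip [0.3682 0.2388 0.002 ] [0.4921 0.2359 0.002 ] tail [0.3991 0.0575 0.001 ] [0.45   0.0572 0.001 ]
ring [ 0.3668 -0.2926  0.048 ] front board top [ 0.429  -0.1745  0.073 ] [ 0.4291 -0.4126  0.073 ] inner front [ 0.4398 -0.187   0.073 ] [ 0.4379 -0.3922  0.073 ] chest face [ 0.5883 -0.1676  0.085 ] [ 0.5839 -0.4218  0.085 ]
```

```bash
python3 -m jog '[[[0.0,0.002,0.04],[0,0,0.017]],[[0.0,0.002,0.08],[0,0,0.017]],[[0.0,0.002,0.12],[0,0,0.017]],[[0.0,0.002,0.147],[0,0,0.017]],[[0.0,0.002,0.147],[0,0,0.017]]]' 
python3 -m jog '[[[0,0,0],[0,0,0]],[[0,0,0],[0,0,0]],[[0,0,0],[0,0,0]],[[0,0,0],[0,0,0]],[[0,0,0],[0,0,0]]]' 0 90
python3 -m jog '[[[0,0,-0.003],[0,0,0]],[[0,0,-0.008],[0,0,0]],[[0,0,-0.012],[0,0,0]],[[0,0,-0.012],[0,0,0]]]' 
python3 -c "
from h import *
o=st();print(R.from_rotvec(o['tool_rot']).as_matrix().round(4))"
```

```text
t: 6.45
tool_pos: [0.42, 0.077, 0.0241]
tool_rot: [-0.04, -3.132, 0.001]
contact_force: [-0.2, -0.2, -0.0]
opening: 0.0428
grip_force: 0.0
t: 6.95
tool_pos: [0.4252, 0.0778, 0.0298]
tool_rot: [0.036, 3.139, -0.001]
contact_force: [-0.2, -2.0, 3.3]
opening: 0.0229
grip_force: 89.0
t: 7.35
tool_pos: [0.4243, 0.078, 0.0409]
tool_rot: [0.036, 3.14, 0.0]
contact_force: [0.2, -0.5, -3.1]
opening: 0.0231
grip_force: 88.2
{'t': 7.35, 'tool_pos': [0.4243, 0.078, 0.0409], 'tool_rot': [0.0356, 3.1403, 0.0], 'contact_force': [0.2176, -0.4573, -3.1262], 'opening': 0.0231, 'grip_force': 88.1631}
[[-0.9997  0.0226  0.0011]
 [ 0.0226  0.9997 -0.    ]
 [-0.0011  0.     -1.    ]]
```

```bash
python3 -m jog '[[[0.01,0.012,-0.02],[0,0,0.12]],[[0.02,0.024,-0.04],[0,0,0.26]],[[0.025,0.036,-0.04],[0,0,0.4]],[[0.025,0.048,-0.04],[0,0,0.54]],[[0.025,0.06,-0.04],[0,0,0.68]]]' >/dev/null
python3 -m jog '[[[0,0,0],[0,0,0.14]],[[0,0,0],[0,0,0.28]],[[0,0,0],[0,0,0.42]],[[0,0,0],[0,0,0.56]],[[0,0,0],[0,0,0.70]]]' >/dev/null
python3 -m jog '[[[0,0,0],[0,0,0.08]],[[0,0,0],[0,0,0.08]],[[0,0,0],[0,0,0.08]]]'
cat >> h.py <<'E'
c0=np.array([.6577,.1971]);a0=.085
def rack(p): 
    p=np.array(p)[:2]-c0;return np.round([np.cos(a0)*p[0]+np.sin(a0)*p[1],-np.sin(a0)*p[0]+np.cos(a0)*p[1]],4)
def unrack(x,y): return np.round(c0+[np.cos(a0)*x-np.sin(a0)*y,np.sin(a0)*x+np.cos(a0)*y],4)
def blanks(fn):
    im=np.load("pics/"+fn+".npz")["im"];h=cv2.cvtColor(im,cv2.COLOR_BGR2HSV)
    m=((h[...,0]<=11)&(h[...,1]>115)&(h[...,2]>110)).astype(np.uint8);m[:150]=0;m[260:]=0;m[:,:140]=0;m[:,345:]=0
    n,l,s,c=cv2.connectedComponentsWithStats(m)
    for i in range(1,n):
        if s[i,4]>15: p=w(fn,*c[i],.010);print("blob",c[i].round(1),s[i,4],p[:2],rack(p))
E
python3 -c "
from h import *
blanks('top0.png');snap('top','top2.png');print();blanks('top2.png')
go(list(unrack(-.235,-.036))+[.032],.085)"
```

```text
t: 8.65
tool_pos: [0.4, 0.1385, 0.08]
tool_rot: [-2.119, -2.318, 0.001]
contact_force: [0.0, -0.1, -2.3]
opening: 0.0228
grip_force: 89.4
blob [259.8 203.4] 131 [0.6771 0.1293] [ 0.0136 -0.0692]
blob [233.4 207.3] 113 [0.6707 0.1961] [ 0.0129 -0.0021]
blob [183.6 213.9] 68 [0.6608 0.3219] [0.0137 0.1241]
blob [205.1 212.5] 64 [0.6612 0.2677] [0.0095 0.07  ]
blob [232.8 217. ] 24 [0.6455 0.1982] [-0.0121  0.0021]
blob [206.6 222.8] 101 [0.6341 0.2642] [-0.0178  0.0689]

blob [259.7 203.4] 134 [0.6771 0.1295] [ 0.0136 -0.069 ]
blob [233.4 207.2] 116 [0.671  0.1963] [ 0.0132 -0.0019]
blob [183.7 213.8] 70 [0.6608 0.3217] [0.0137 0.1239]
blob [205.3 212.5] 61 [0.6612 0.2672] [0.0094 0.0695]
blob [233.  216.9] 26 [0.6456 0.1977] [-0.012   0.0016]
blob [206.6 222.8] 101 [0.6341 0.2642] [-0.0178  0.0689]
t 8.7 tcp [0.4001 0.1385 0.0801] F [ 0.5 -0.5 -2.1] open 0.023 grip 89.4
shift [0.0004 0.0267 0.0481] turn [-0.0006 -0.0001  0.0045]
```

```bash
python3 -m jog '[[[0,0.01,0.02],[0,0,0.004]],[[0,0.026,0.04],[0,0,0.004]],[[0,0.026,0.047],[0,0,0.004]],[[0,0.026,0.047],[0,0,0.004]]]' 
python3 -m jog '[[[0,0,0.003],[0,0,0]],[[0,0,0.003],[0,0,0]],[[0,0,0.003],[0,0,0]]]' 
python3 -c "
from h import *
snap('wrist','w3.png')
go(list(unrack(-.085,-.036))+[.03],.085)"
```

```text
t: 9.1
tool_pos: [0.4247, 0.1406, 0.0319]
tool_rot: [-2.124, -2.311, 0.005]
contact_force: [-0.8, 0.0, -3.0]
opening: 0.0228
grip_force: 89.5
t: 9.4
tool_pos: [0.4265, 0.1409, 0.0311]
tool_rot: [2.125, 2.312, 0.002]
contact_force: [-0.3, 0.8, -3.0]
opening: 0.0233
grip_force: 89.5
t 9.45 tcp [0.4266 0.1409 0.0311] F [ 0.1 -0.9 -2.6] open 0.0233 grip 89.5
shift [0.0005 0.1501 0.0013] turn [ 0.0014 -0.0001 -0.0008]
```

View pics/w3.png

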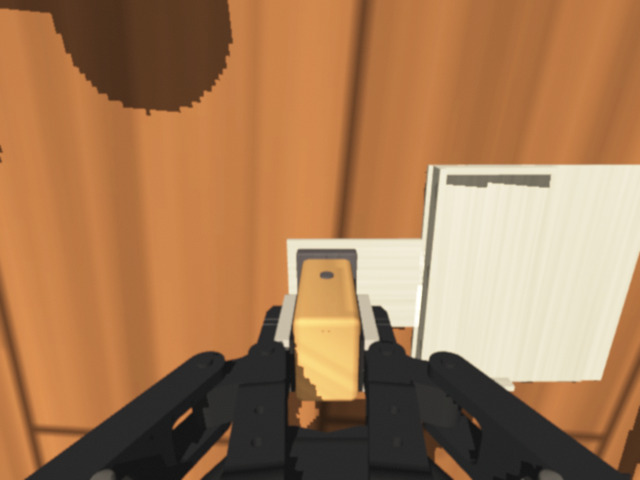

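The scoop is held square in the gripper. The tail's far edge is at row 238, and the pan's back wall runs from (432,166) to (415,357).

```bash
python3 -c "
from h import *
f='w3.png'
for p,z in(((428,166),.014),((414,357),.014),((604,381),.002),((289,238),.0025)): q=w(f,*p,z);print(q,rack(q))
print(rack(ctrl.get_obs()['tool_pos']))"
python3 -m jog '[[[0,0,0.003],[0,0,0]],[[0,0,0.003],[0,0,0]],[[0,0,0.003],[0,0,0]]]'
```

```text
[0.4659 0.2056 0.014 ] [-0.1904  0.0248]
[0.4761 0.1059 0.014 ] [-0.1887 -0.0755]
[0.5942 0.0899 0.002 ] [-0.0724 -0.1014]
[0.4056 0.163  0.0025] [-0.2541 -0.0126]
[-0.2351 -0.0364]
t: 9.75
tool_pos: [0.4271, 0.1411, 0.0298]
tool_rot: [2.126, 2.313, 0.001]
contact_force: [-7.4, -1.0, 11.3]
opening: 0.0233
grip_force: 91.6
```

```bash
python3 -m jog '[[[0.0025,0.02,-0.002],[0,0,0]],[[0.0025,0.04,-0.002],[0,0,0]],[[0.0025,0.06,-0.002],[0,0,0]],[[0.0025,0.075,-0.002],[0,0,0]],[[0.0025,0.09,-0.002],[0,0,0]]]' 
python3 -m jog '[[[0,0.013,0],[0,0,0]],[[0,0.026,0],[0,0,0]],[[0,0.039,0],[0,0,0]],[[0,0.052,0],[0,0,0]],[[0,0.057,0],[0,0,0]]]' 
python3 -c "
from h import *
print(rack(ctrl.get_obs()['tool_pos']))
snap('top','top3.png',(135,150,335,290),4);blanks('top3.png')"
```

```text
t: 10.25
tool_pos: [0.5163, 0.1509, 0.0299]
tool_rot: [-2.126, -2.313, 0.001]
contact_force: [-3.8, -0.7, 2.7]
opening: 0.0228
grip_force: 90.2
t: 10.75
tool_pos: [0.5735, 0.1557, 0.0299]
tool_rot: [2.126, 2.312, 0.001]
contact_force: [-6.7, -0.7, 7.9]
opening: 0.0231
grip_force: 91.1
[-0.0874 -0.0341]
blob [233.8 213.9] 1676 [0.6533 0.1954] [-0.0045 -0.0013]
blob [260.3 192.7] 29 [0.7053 0.127 ] [ 0.0415 -0.0739]
blob [193.7 230.9] 486 [0.6151 0.2965] [-0.034   0.1027]
blob [263.5 202.2] 41 [0.6795 0.1197] [ 0.0152 -0.079 ]
blob [182.7 213.8] 83 [0.661  0.3243] [0.0141 0.1265]
blob [213.8 252.1] 267 [0.558  0.2467] [-0.0951  0.0579]
```

View pics/top3.png

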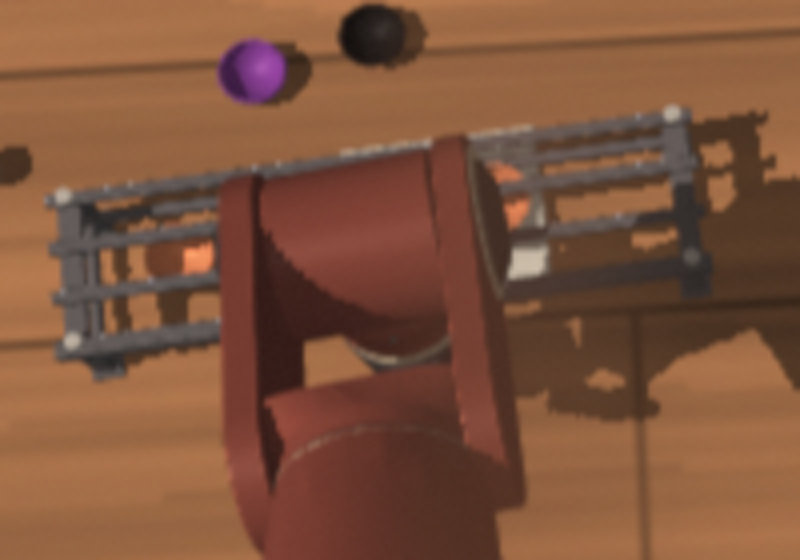

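The arm hides most of it. The right-hand blank sits on the white pan at crop position (508,195), and the left pair is undisturbed. I'll retract.

```bash
python3 -m jog '[[[0,-0.008,-0.002],[0,0,0]],[[0,-0.025,-0.004],[0,0,0]],[[0,-0.045,-0.006],[0,0,0]],[[0,-0.065,-0.007],[0,0,0]],[[0,-0.085,-0.008],[0,0,0]]]' 
python3 -m jog '[[[0,-0.02,0],[0,0,0]],[[0,-0.04,-0.0],[0,0,0]],[[0,-0.055,-0.006],[0,0,0]],[[0,-0.065,-0.016],[0,0,0]],[[0,-0.07,-0.03],[0,0,0]]]' 
python3 -m jog '[[[0,-0.01,-0.02],[0,0,0]],[[0,-0.025,-0.04],[0,0,0]],[[0,-0.035,-0.065],[0,0,0]],[[0,-0.035,-0.075],[0,0,0]],[[0,-0.035,-0.075],[0,0,0]]]' 
python3 -c "
from h import *
snap('wrist','w4.png');snap('top','top4.png');blanks('top4.png')
go([.38,-.292,.17],0)"
```

```text
t: 11.3
tool_pos: [0.4853, 0.1483, 0.0366]
tool_rot: [-2.125, -2.312, 0.002]
contact_force: [0.2, 0.4, -3.7]
opening: 0.023
grip_force: 89.5
t: 11.8
tool_pos: [0.4145, 0.1423, 0.0656]
tool_rot: [-2.124, -2.311, 0.005]
contact_force: [1.0, 0.6, -3.8]
opening: 0.0229
grip_force: 89.3
t: 12.3
tool_pos: [0.3838, 0.1398, 0.1436]
tool_rot: [2.124, 2.311, 0.005]
contact_force: [0.3, 0.8, -3.9]
opening: 0.0229
grip_force: 89.6
blob [183.5 213.7] 72 [0.6612 0.3224] [0.0141 0.1246]
blob [205.2 212.5] 62 [0.6612 0.2675] [0.0095 0.0698]
blob [206.4 222.8] 104 [0.6341 0.2646] [-0.0178  0.0693]
blob [262.3 258.2] 29 [0.5357 0.1272] [-0.1275 -0.0593]
t 12.4 tcp [0.3827 0.1396 0.1413] F [ 0.1  0.5 -3.8] open 0.0231 grip 89.6
shift [-0.4298 -0.0389 -0.0286] turn [-0.001   0.0001  0.084 ]
```

View pics/w4.png

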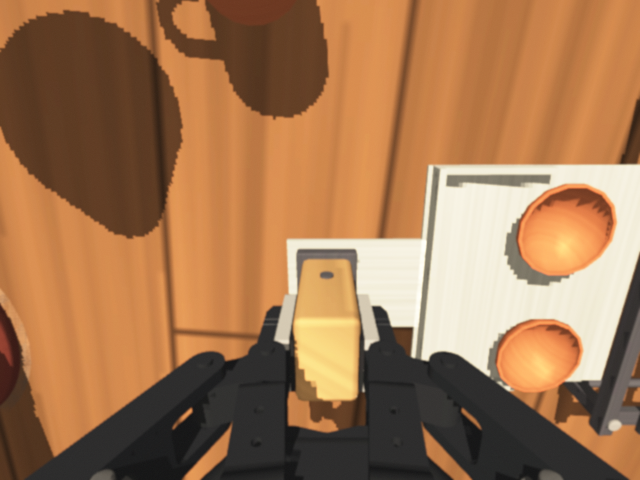

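The view confirms two blanks on the pan, at (567,228) and (540,355). I'll carry them to the drawer.

```bash
python3 -m jog '[[[-0.01,0,-0.01],[0,0,0.017]],[[-0.03,0,-0.02],[0,0,0.034]],[[-0.06,0,-0.035],[0,0,0.05]],[[-0.095,0,-0.05],[0,0,0.07]],[[-0.13,0,-0.06],[0,0,0.084]]]' >/dev/null
python3 -m jog '[[[-0.035,0,0],[0,0,0]],[[-0.07,0,0],[0,0,0]],[[-0.105,0,0],[0,0,0]],[[-0.14,0,0],[0,0,0]],[[-0.175,0.0,0],[0,0,0]]]' >/dev/null
python3 -m jog '[[[-0.035,0,0],[0,0,0]],[[-0.065,0.005,0],[0,0,0]],[[-0.09,0.01,0],[0,0,0]],[[-0.107,0.02,0],[0,0,0]],[[-0.112,0.024,0],[0,0,0]]]' >/dev/null
python3 -c "
from h import *
go([.41,-.292,.199],0)
print(ctrl.get_obs()['q'])"
```

```text
t 13.9 tcp [ 0.4177 -0.279   0.2015] F [-0.7  0.4 -4.1] open 0.0233 grip 89.6
shift [-0.013  -0.0076  0.0025] turn [-0.0019 -0.0005 -0.0029]
[-7.36730021e-01 -2.25684295e-01  1.92421997e+00 -9.21175461e-04
  1.44483557e+00 -7.33756375e-01]
```

```bash
sed -i 's/\[-tilt,0,0\]/[tilt,0,0]/' h.py
python3 -m jog '[[[-0.005,-0.002,0],[0.13,0,0]],[[-0.01,-0.004,0],[0.27,0,0]],[[-0.013,-0.007,0],[0.41,0,0]],[[-0.013,-0.007,0.002],[0.55,0,0]],[[-0.013,-0.007,0.002],[0.68,0,0]]]' 
python3 -m jog '[[[0,0,0],[0.07,0,0]],[[0,0,0],[0.14,0,0]],[[0,0,0],[0.2,0,0]],[[0,0,0],[0.24,0,0]],[[0,0,0],[0.24,0,0]]]' 
python3 -m jog '[[[0,0,0],[0,0,0]],[[0,0,0],[0,0,0]],[[0,0,0],[0,0,0]],[[0,0,0],[0,0,0]],[[0,0,0],[0,0,0]]]' 
python3 -c "
from h import *
go([.41,-.292,.199],0,.87)
snap('top','top5.png');snap('scene','scene5.png',(150,150,450,400),2.6)"
```

```text
t: 14.4
tool_pos: [0.4117, -0.2899, 0.2002]
tool_rot: [-1.826, -1.826, 0.65]
contact_force: [-0.3, 0.5, -3.6]
opening: 0.0229
grip_force: 89.8
t: 14.9
tool_pos: [0.4112, -0.2896, 0.1989]
tool_rot: [-1.668, -1.67, 0.827]
contact_force: [0.3, 0.5, -2.2]
opening: 0.0231
grip_force: 90.0
t: 15.4
tool_pos: [0.4111, -0.2899, 0.2006]
tool_rot: [-1.671, -1.671, 0.827]
contact_force: [-0.1, -0.0, -3.3]
opening: 0.0227
grip_force: 90.0
t 15.4 tcp [ 0.4111 -0.2899  0.2006] F [-0.1 -0.  -3.3] open 0.0227 grip 90.0
shift [-0.0021  0.0006  0.0018] turn [-0.0493  0.     -0.0003]
```

View pics/scene5.png

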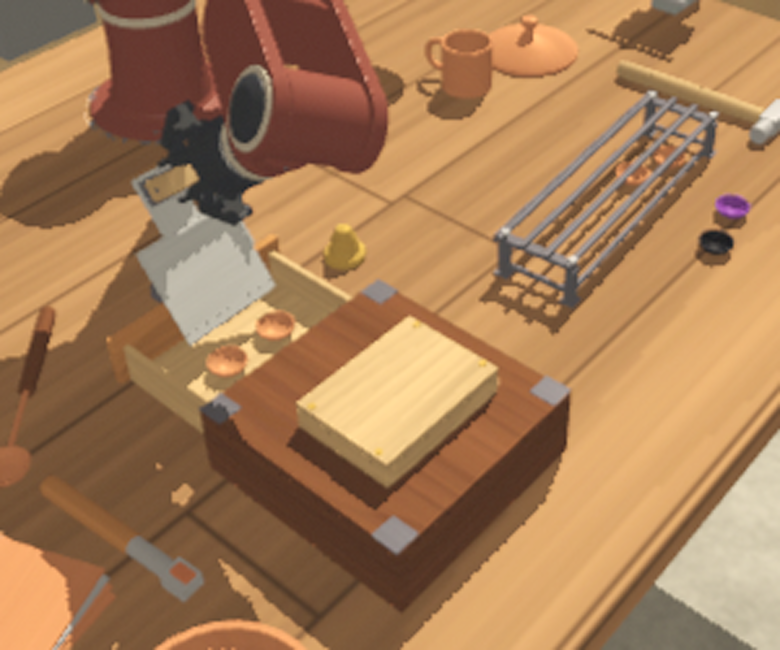

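Both blanks lie in the drawer, in the crop at (226,362) and (275,328), and the pan is empty. Now for the left pair.

```bash
python3 -m jog '[[[0,0,0],[-0.15,0,0]],[[0,0,0],[-0.3,0,0]],[[0,0,0],[-0.45,0,0]],[[0,0,0],[-0.6,0,0]],[[0.0,0.0,0],[-0.75,0,0]]]' >/dev/null
python3 -m jog '[[[0.04,-0.002,0],[-0.09,0,0]],[[0.09,-0.005,0],[-0.169,0,0]],[[0.14,-0.007,0],[-0.169,0,0]],[[0.188,-0.009,0],[-0.169,0,0]],[[0.237,-0.01,0],[-0.169,0,0]]]' >/dev/null
python3 -m jog '[[[0.049,0,0],[0,0,-0.02]],[[0.098,0,0],[0,0,-0.04]],[[0.147,0,0],[0,0,-0.06]],[[0.196,0,0],[0,0,-0.08]],[[0.23,0,0],[0,0,-0.085]]]' >/dev/null
python3 -c "
from h import *
snap('top','top6.png');blanks('top6.png')
go(list(unrack(-.225,.101))+[.08],.085)"
```

```text
blob [183.4 213.7] 73 [0.6612 0.3226] [0.0141 0.1247]
blob [205.2 212.5] 63 [0.6611 0.2676] [0.0094 0.07  ]
blob [206.5 222.8] 103 [0.6342 0.2643] [-0.0177  0.069 ]
t 17.05 tcp [0.3996 0.183  0.202 ] F [-1.7  2.2 -2.6] open 0.023 grip 89.9
shift [0.0924 0.0342 0.1222] turn [-0.0027 -0.004   0.006 ]
```

```bash
python3 -m jog '[[[0.03,0.011,0.02],[0,0,0.003]],[[0.06,0.022,0.04],[0,0,0.006]],[[0.0924,0.034,0.07],[0,0,0.006]],[[0.0924,0.034,0.11],[0,0,0.006]],[[0.0924,0.034,0.11],[0,0,0.006]]]' >/dev/null
python3 -c "
from h import *
go(list(unrack(-.225,.101))+[.03],.085)"
```

```text
t 17.55 tcp [0.4218 0.2702 0.0853] F [-1.8 -1.2 -3.8] open 0.0223 grip 90.0
shift [0.0084 0.0046 0.0552] turn [-0.0153  0.0056 -0.0044]
```

```bash
python3 -m jog '[[[0,0,0],[0,0,0]],[[0,0,0],[0,0,0]],[[0,0,0],[0,0,0]]]' >/dev/null
python3 -c "
from h import *
go(list(unrack(-.225,.101))+[.03],.085)"
```

```text
t 17.85 tcp [0.4288 0.2723 0.0947] F [-0.8  1.1 -2.2] open 0.0232 grip 90.1
shift [ 0.0065 -0.0036  0.0647] turn [ 0.0032 -0.0014 -0.0068]
```

```bash
python3 -m jog '[[[0.003,-0.003,0.025],[0,0,-0.005]],[[0.0065,-0.003,0.05],[0,0,-0.006]],[[0.0065,-0.003,0.062],[0,0,-0.006]],[[0.0065,-0.003,0.065],[0,0,-0.006]],[[0.0065,-0.003,0.065],[0,0,-0.006]]]' 
python3 -c "
from h import *
go(list(unrack(-.085,.101))+[.03],.085)"
```

```text
t: 18.35
tool_pos: [0.4251, 0.2787, 0.0293]
tool_rot: [2.125, 2.313, 0.003]
contact_force: [-1.8, -0.7, 2.0]
opening: 0.0228
grip_force: 92.6
t 18.35 tcp [0.4251 0.2787 0.0293] F [-1.8 -0.7  2. ] open 0.0228 grip 92.6
shift [-0.      0.1398 -0.0005] turn [ 0.0016 -0.0009 -0.0004]
```

Touching the bench lightly and aligned with the pair. Inserting, then retracting.

```bash
python3 -m jog '[[[0,0.02,0],[0,0,0]],[[0,0.04,0],[0,0,0]],[[0,0.06,0],[0,0,0]],[[0,0.075,0],[0,0,0]],[[0,0.09,0],[0,0,0]]]' 
python3 -m jog '[[[0,0.013,0],[0,0,0]],[[0,0.026,0],[0,0,0]],[[0,0.039,0],[0,0,0]],[[0,0.050,0],[0,0,0]],[[0,0.050,0],[0,0,0]]]' 
python3 -c "
from h import *
print(rack(ctrl.get_obs()['tool_pos']))"
python3 -m jog '[[[0,-0.008,-0.002],[0,0,0]],[[0,-0.025,-0.004],[0,0,0]],[[0,-0.045,-0.006],[0,0,0]],[[0,-0.065,-0.007],[0,0,0]],[[0,-0.085,-0.008],[0,0,0]]]' 
python3 -m jog '[[[0,-0.02,0],[0,0,0]],[[0,-0.04,-0.0],[0,0,0]],[[0,-0.055,-0.006],[0,0,0]],[[0,-0.065,-0.02],[0,0,0]],[[0,-0.065,-0.04],[0,0,0]]]' 
python3 -m jog '[[[0,0,-0.02],[0,0,0]],[[0,-0.01,-0.04],[0,0,0]],[[0,-0.02,-0.065],[0,0,0]],[[0,-0.02,-0.085],[0,0,0]],[[0,-0.02,-0.085],[0,0,0]]]' 
python3 -c "
from h import *
snap('wrist','w5.png');snap('top','top7.png');blanks('top7.png')
go([.41,-.292,.199],0)"
```

```text
t: 18.85
tool_pos: [0.5147, 0.2863, 0.0293]
tool_rot: [-2.125, -2.313, -0.001]
contact_force: [-6.7, -0.4, 6.3]
opening: 0.0229
grip_force: 93.1
t: 19.35
tool_pos: [0.5665, 0.2907, 0.0294]
tool_rot: [2.124, 2.311, 0.007]
contact_force: [2.6, -0.6, 2.6]
opening: 0.0227
grip_force: 92.7
[-0.0829  0.101 ]
t: 19.85
tool_pos: [0.4757, 0.2823, 0.0337]
tool_rot: [-2.124, -2.312, 0.005]
contact_force: [-0.6, 0.4, -3.7]
opening: 0.0229
grip_force: 91.7
t: 20.35
tool_pos: [0.4091, 0.276, 0.0723]
tool_rot: [-2.122, -2.312, 0.011]
contact_force: [-0.1, -0.1, -3.9]
opening: 0.0233
grip_force: 91.8
t: 20.85
tool_pos: [0.3943, 0.2763, 0.1624]
tool_rot: [2.124, 2.313, 0.007]
contact_force: [-0.0, 0.3, -3.3]
opening: 0.023
grip_force: 91.8
t 20.95 tcp [0.3929 0.2754 0.159 ] F [-0.3  0.2 -4.3] open 0.0227 grip 91.8
shift [-0.5668 -0.0312 -0.0398] turn [-0.0019  0.0003  0.085 ]
```

View pics/w5.png

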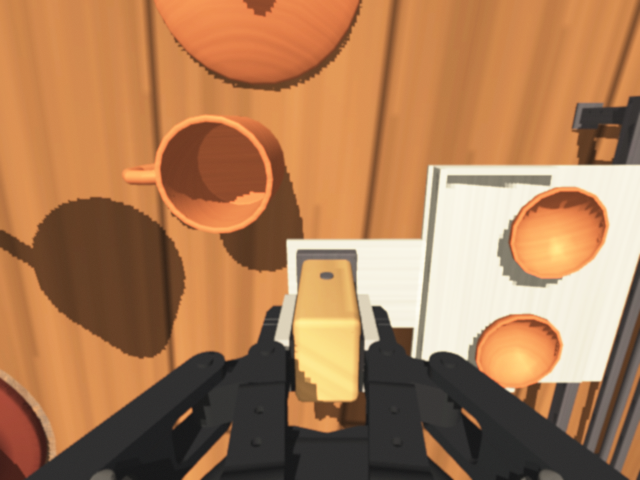

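Both remaining blanks are on the pan, at (560,233) and (518,350), and nothing copper is left under the rack.

```bash
python3 -m jog '[[[-0.01,0,-0.01],[0,0,0.017]],[[-0.03,0,-0.02],[0,0,0.034]],[[-0.06,0,-0.03],[0,0,0.05]],[[-0.095,0,-0.04],[0,0,0.07]],[[-0.13,0,-0.04],[0,0,0.085]]]' >/dev/null
python3 -m jog '[[[-0.038,0,0],[0,0,0]],[[-0.076,0,0],[0,0,0]],[[-0.114,0,0],[0,0,0]],[[-0.152,0,0],[0,0,0]],[[-0.19,0.0,0],[0,0,0]]]' >/dev/null
python3 -m jog '[[[-0.038,0,0],[0,0,0]],[[-0.076,0,0],[0,0,0]],[[-0.114,0,0],[0,0,0]],[[-0.147,0,0],[0,0,0]],[[-0.18,0.0,0],[0,0,0]]]' >/dev/null
python3 -m jog '[[[-0.025,0,0],[0,0,0]],[[-0.045,0.0,0],[0,0,0]],[[-0.055,0.0,0],[0,0,0]],[[-0.055,0.0,0],[0,0,0]],[[-0.055,0.0,0],[0,0,0]]]' >/dev/null
python3 -c "
from h import *
go([.395,-.292,.2],0)"
```

```text
t 22.95 tcp [ 0.4045 -0.2781  0.1994] F [ 0.1  0.8 -2.7] open 0.0231 grip 91.7
shift [-0.0139 -0.0095 -0.0006] turn [-0.0021 -0.0013 -0.0002]
```

```bash
python3 -m jog '[[[-0.005,-0.002,0],[0.13,0,0]],[[-0.01,-0.004,0],[0.27,0,0]],[[-0.013,-0.008,0],[0.41,0,0]],[[-0.013,-0.008,0.0],[0.55,0,0]],[[-0.013,-0.008,0.0],[0.68,0,0]]]' >/dev/null
python3 -m jog '[[[0,0,0],[0.07,0,0]],[[0,0,0],[0.14,0,0]],[[0,0,0],[0.2,0,0]],[[0,0,0],[0.24,0,0]],[[0,0,0],[0.24,0,0]]]' >/dev/null
python3 -m jog '[[[0,0,0],[0,0,0]],[[0,0,0],[0,0,0]],[[0,0,0],[0,0,0]],[[0,0,0],[0,0,0]],[[0,0,0],[0,0,0]]]' 
python3 -m jog '[[[0,0,-0.01],[-0.13,0,0]],[[0,0,-0.02],[-0.28,0,0]],[[0,0,-0.03],[-0.43,0,0]],[[0,-0.01,-0.03],[-0.58,0,0]],[[0.0,-0.02,-0.03],[-0.73,0,0]]]' >/dev/null
python3 -m jog '[[[0,-0.02,0],[-0.1,0,0]],[[0,-0.04,0],[-0.19,0,0]],[[0,-0.04,0],[-0.19,0,0]],[[0,-0.04,0],[-0.19,0,0]],[[0,-0.04,0],[-0.19,0,0]]]' >/dev/null
python3 -c "
from h import *
go([.449,-.294,.2],0)
im,_,_=snap('scene','scene6.png',(150,200,350,400),2);snap('top','top8.png')
a=cv2.imread('pics/scene6.png');b=cv2.resize(np.load('pics/top8.png.npz')['im'][120:320,360:500],None,fx=2.5,fy=2.5)
o=np.zeros((500,800,3),np.uint8);o[:400,:400]=a;o[:500,420:770]=b;cv2.imwrite('pics/m6.png',o)"
```

```text
t: 24.45
tool_pos: [0.3969, -0.2919, 0.2003]
tool_rot: [-1.67, -1.67, 0.828]
contact_force: [-0.1, -0.6, -2.6]
opening: 0.0231
grip_force: 92.0
t 25.45 tcp [ 0.3697 -0.2917  0.2415] F [ 0.7 -0.2 -2.1] open 0.0229 grip 91.9
shift [-0.0024  0.0794  0.0413] turn [-0.0024 -0.0005  0.0004]
```

View pics/m6.png

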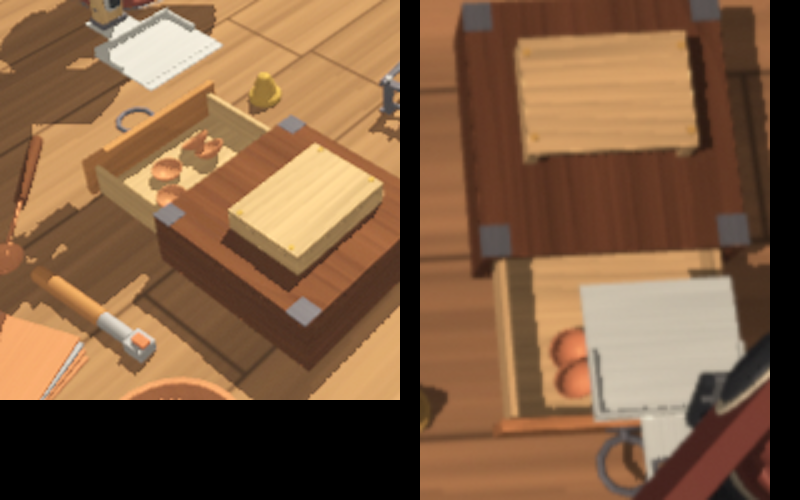

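All four blanks are in the drawer, with two overlapping at its left side, and the pan is empty. Next I'll locate the slot from the pale roof board by segmentation.

```bash
python3 -c "
from h import *
for f in('top0.png','top2.png','top6.png','top8.png'):
    im=np.load('pics/'+f+'.npz')['im'];h=cv2.cvtColor(im,cv2.COLOR_BGR2HSV)
    m=((h[...,0]>=12)&(h[...,2]>150)).astype(np.uint8);m[:125]=0;m[188:]=0;m[:,:392]=0;m[:,478:]=0
    n,l,s,c=cv2.connectedComponentsWithStats(m);i=1+s[1:,4].argmax()
    ct=max(cv2.findContours((l==i).astype(np.uint8),0,2)[0],key=cv2.contourArea)
    pts=np.array([w(f,*p[0],.117)[:2] for p in ct],np.float32)*1000
    print(f,s[i],cv2.minAreaRect(pts))
"
```

```text
top0.png [ 398  132   73   52 3213] ((733.4295043945312, -294.19183349609375), (162.21746826171875, 120.22342681884766), 89.5812759399414)
top2.png [ 398  132   73   52 3218] ((733.5609130859375, -294.179443359375), (162.4315948486328, 120.1230697631836), 89.71208190917969)
top6.png [ 398  132   73   52 3223] ((733.4236450195312, -294.0511474609375), (162.4890899658203, 120.22860717773438), 89.57451629638672)
top8.png [ 398  132   73   52 3211] ((733.4295043945312, -294.19183349609375), (162.21746826171875, 120.22342681884766), 89.5812759399414)
```

```bash
python3 -m jog '[[[0,0.03,0.02],[0,0,0.003]],[[0,0.06,0.04],[0,0,0.006]],[[0,0.09,0.07],[0,0,0.009]],[[-0.001,0.115,0.1],[0,0,0.009]],[[-0.001,0.115,0.115],[0,0,0.009]]]' >/dev/null
python3 -m jog '[[[0,0,0],[0,0,0]],[[0,0,0],[0,0,0]],[[0,0,0],[0,0,0]]]' 
python3 -c "
from h import *
go([.5,-.2915,.120],-.009)
snap('wrist','w6.png')"
```

```text
t: 26.35
tool_pos: [0.4849, -0.2935, 0.1284]
tool_rot: [2.23, 2.21, -0.001]
contact_force: [-0.3, -0.4, -2.7]
opening: 0.0229
grip_force: 91.9
t 26.35 tcp [ 0.4849 -0.2935  0.1284] F [-0.3 -0.4 -2.7] open 0.0229 grip 91.9
shift [0.0022 0.0151 0.0085] turn [ 0.0012  0.0019 -0.0003]
```

View pics/w6.png

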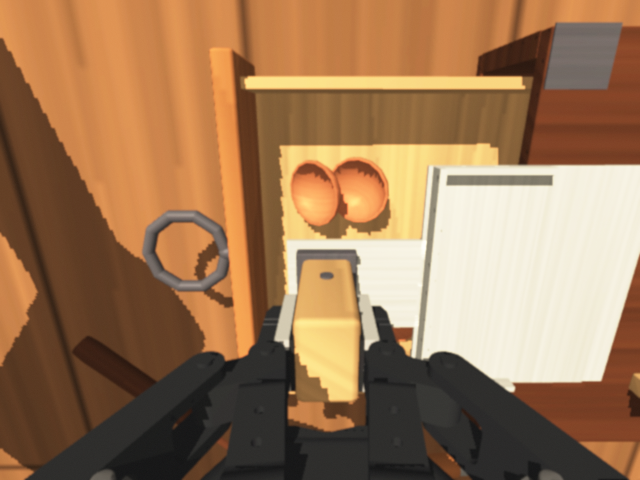

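The gripped scoop is level above the open drawer, with two blanks visible at (316,193) and (360,190). The ring spans rows 211 to 290, and the roof board's right corner is at (632,383).

```bash
python3 -c "
from h import *
f='w6.png'
print('ring mid',w(f,147,250,.048),w(f,228,253,.048),'chest L',w(f,552,23,.085),'chest R',w(f,600,441,.085),'roof R',w(f,630,384,.117), 'pan nr',w(f,604,381,.0995),w(f,428,166,.11),'px roof R -.3725',px(f,[.677,-.374,.117]))"
```

```text
ring mid [ 0.3656 -0.2947  0.048 ] [ 0.4193 -0.2974  0.048 ] chest L [ 0.5887 -0.1725  0.085 ] chest R [ 0.6704 -0.4228  0.085 ] roof R [ 0.6449 -0.3469  0.117 ] pan nr [ 0.6472 -0.36    0.0995] [ 0.5306 -0.233   0.11  ] px roof R -.3725 [675.1 423.4]
```

```bash
python3 -m jog '[[[0.0005,0.01,0.005],[0,0,0]],[[0.0005,0.02,0.009],[0,0,0]],[[0.0005,0.02,0.012],[0,0,0]],[[0.0005,0.02,0.012],[0,0,0]]]'
python3 -m jog '[[[0,0.015,0],[0,0,0]],[[0,0.03,0],[0,0,0]],[[0,0.045,0],[0,0,0]],[[0,0.06,0],[0,0,0]],[[0,0.06,0],[0,0,0]]]'
```

```text
t: 26.8
tool_pos: [0.505, -0.2925, 0.1145]
tool_rot: [-2.231, -2.212, 0.0]
contact_force: [0.2, 0.6, -1.3]
opening: 0.0231
grip_force: 91.9
t: 27.3
tool_pos: [0.5654, -0.293, 0.1147]
tool_rot: [-2.23, -2.212, 0.001]
contact_force: [0.6, 0.3, -2.6]
opening: 0.0228
grip_force: 92.0
```

Lip is about 50 mm into the slot with no side load; continuing to the stop.

```bash
python3 -m jog '[[[0,0.012,0],[0,0,0]],[[0,0.024,0],[0,0,0]],[[0,0.036,0],[0,0,0]],[[0,0.046,0],[0,0,0]],[[0,0.046,0],[0,0,0]]]'
python3 -m jog '[[[0,0.004,0],[0,0,0]],[[0,0.008,0],[0,0,0]],[[0,0.008,0],[0,0,0]]]'
```

```text
t: 27.8
tool_pos: [0.6117, -0.2933, 0.1144]
tool_rot: [2.231, 2.212, 0.0]
contact_force: [1.6, 0.4, 1.4]
opening: 0.0226
grip_force: 92.2
t: 28.1
tool_pos: [0.6188, -0.2935, 0.1144]
tool_rot: [2.232, 2.211, -0.0]
contact_force: [1.4, -0.2, -1.2]
opening: 0.0229
grip_force: 92.0
```

```bash
python3 -m jog '[[[0,0.004,0],[0,0,0]],[[0,0.007,0],[0,0,0]],[[0,0.007,0],[0,0,0]]]'
```

```text
t: 28.4
tool_pos: [0.6231, -0.2936, 0.1151]
tool_rot: [-2.228, -2.207, 0.007]
contact_force: [-13.3, 1.4, 6.4]
opening: 0.023
grip_force: 93.0
```

The stop is felt at 13 N, within 2 mm of where I expected it. Releasing.

```bash
python3 -m jog '[[[0,-0.004,0],[0,0,0]],[[0,-0.004,0],[0,0,0]]]'
python3 -m jog '[[[0,0,0],[0,0,0]],[[0,0,0],[0,0,0]],[[0,0,0],[0,0,0]],[[0,0,0],[0,0,0]]]' 0.42 40
python3 -m jog '[[[0,0,-0.03],[0,0,0]],[[0,0,-0.07],[0,0,0]],[[0,0,-0.1],[0,0,0]],[[0,-0.03,-0.1],[0,0,0]],[[0,-0.08,-0.1],[0,0,0]]]'
python3 -m jog '[[[0,-0.045,0],[0,0,0]],[[0,-0.09,0],[0,0,0]],[[0,-0.135,0],[0,0,0]],[[0,-0.175,0],[0,0,0]],[[0,-0.175,0],[0,0,0]]]' >/dev/null
python3 -c "
from h import *
go([.3665,-.2945,.0365],-.009)
snap('top','top9.png')"
```

```text
t: 28.6
tool_pos: [0.6211, -0.2935, 0.1144]
tool_rot: [-2.231, -2.211, 0.001]
contact_force: [-1.5, 0.5, 0.8]
opening: 0.0228
grip_force: 92.2
t: 29.0
tool_pos: [0.6215, -0.2935, 0.1145]
tool_rot: [-2.231, -2.211, 0.001]
contact_force: [0.2, 0.4, 0.2]
opening: 0.0361
grip_force: 0.0
t: 29.5
tool_pos: [0.5429, -0.2933, 0.2168]
tool_rot: [2.226, 2.211, 0.0]
contact_force: [-0.4, -0.9, 0.5]
opening: 0.0357
grip_force: 0.0
t 30.0 tcp [ 0.3632 -0.2908  0.2143] F [ 0.3 -0.2 -0.7] open 0.0358 grip 0.0
shift [-0.0035  0.0036  0.1778] turn [-0.0018  0.0004 -0.0032]
```

```bash
python3 -m jog '[[[-0.003,0.004,0.045],[0,0,0]],[[-0.003,0.004,0.09],[0,0,0]],[[-0.003,0.004,0.13],[0,0,0]],[[-0.003,0.004,0.16],[0,0,0]],[[-0.003,0.004,0.178],[0,0,0]]]' 0.5 >/dev/null
python3 -m jog '[[[0,0,0],[0,0,0]],[[0,0,0],[0,0,0]],[[0,0,0],[0,0,0]],[[0,0,0],[0,0,0]],[[0,0,0],[0,0,0]]]' 0 40
python3 -m jog '[[[0,0.02,0],[0,0,0]],[[0,0.04,0],[0,0,0]],[[0,0.06,0],[0,0,0]],[[0,0.08,0],[0,0,0]],[[0,0.1,0],[0,0,0]]]'
```

```text
t: 31.05
tool_pos: [0.3709, -0.2945, 0.0374]
tool_rot: [2.231, 2.211, -0.0]
contact_force: [1.7, 0.4, -2.6]
opening: 0.0081
grip_force: 36.7
t: 31.55
tool_pos: [0.4706, -0.2954, 0.0374]
tool_rot: [-2.23, -2.211, 0.003]
contact_force: [-3.3, -0.7, 0.6]
opening: 0.0081
grip_force: 37.7
```

```bash
python3 -m jog '[[[0,0.015,0],[0,0,0]],[[0,0.03,0],[0,0,0]],[[0,0.04,0],[0,0,0]],[[0,0.048,0],[0,0,0]],[[0,0.048,0],[0,0,0]]]'
python3 -m jog '[[[0,0.004,0],[0,0,0]],[[0,0.004,0],[0,0,0]],[[0,0.004,0],[0,0,0]]]'
```

```text
t: 32.05
tool_pos: [0.5176, -0.2958, 0.0374]
tool_rot: [-2.228, -2.21, 0.005]
contact_force: [-6.9, 1.5, 6.3]
opening: 0.0083
grip_force: 40.4
t: 32.35
tool_pos: [0.5177, -0.2958, 0.0373]
tool_rot: [-2.223, -2.205, 0.013]
contact_force: [-21.1, 2.5, 13.7]
opening: 0.0081
grip_force: 41.9
```

```bash
python3 -m jog '[[[0,-0.003,0],[0,0,0]],[[0,-0.003,0],[0,0,0]],[[0,-0.003,0],[0,0,0]],[[0,-0.003,0],[0,0,0]],[[0,-0.003,0],[0,0,0]]]' 0.5
python3 -m jog '[[[0,0,-0.04],[0,0,0]],[[0,0,-0.08],[0,0,0]],[[0,0,-0.12],[0,0,0]],[[0,-0.04,-0.15],[0,0,0]],[[0,-0.09,-0.15],[0,0,0]]]'
python3 -m jog '[[[0,-0.03,0],[0,0,0]],[[0,-0.05,0],[0,0,0]],[[0,-0.05,0],[0,0,0]],[[0,-0.05,0],[0,0,0]]]' >/dev/null
python3 - <<'E'
from h import *
snap('top','top10.png');f='top10.png'
im=np.load('pics/top10.png.npz')['im'];h=cv2.cvtColor(im,cv2.COLOR_BGR2HSV)
for nm,m,z in (("wood",(h[...,0]>=12)&(h[...,1]>60)&(h[...,2]>130),.151),("metal",(h[...,1]<60)&(h[...,2]>110),.088)):
    m=m.astype(np.uint8);m[:165]=0;m[260:]=0;m[:,:380]=0;m[:,:].T[490:]=0
    n,l,s,c=cv2.connectedComponentsWithStats(m)
    for i in range(1,n):
        if s[i,4]>20: print(nm,s[i],w(f,*c[i],z), "bottom edge",w(f,c[i][0],s[i,1]+s[i,3],z))
# ring: dark blob below chest
for P in ([.5169,-.295,.048],[.3668,-.2926,.048]): u,v=px(f,P).astype(int);print(P,u,v,im[v-3:v+4,u].mean(1).round(0))
a=cv2.cvtColor(im,6)[225:262,415:462].astype(int);b=cv2.cvtColor(np.load('pics/top0.png.npz')['im'],6)[225:262,415:462].astype(int)
print("ring region diff vs start",abs(a-b).mean())
E
```

```text
t: 32.85
tool_pos: [0.5196, -0.2956, 0.0367]
tool_rot: [-2.231, -2.212, 0.001]
contact_force: [0.1, 0.9, -0.2]
opening: 0.0426
grip_force: 0.0
t: 33.35
tool_pos: [0.432, -0.2969, 0.1932]
tool_rot: [2.221, 2.207, -0.0]
contact_force: [-1.1, -1.1, 1.3]
opening: 0.0426
grip_force: 0.0
wood [ 400  165   71   20 1122] [ 0.6829 -0.2811  0.151 ] bottom edge [ 0.6536 -0.2779  0.151 ]
wood [429 193  22  18 240] [ 0.618  -0.2858  0.151 ] bottom edge [ 0.5928 -0.283   0.151 ]
wood [ 380  220  110   40 2811] [ 0.5228 -0.2641  0.151 ] bottom edge [ 0.4842 -0.2599  0.151 ]
wood [445 233  10  16  67] [ 0.5259 -0.2998  0.151 ] bottom edge [ 0.5062 -0.2975  0.151 ]
wood [429 235  10  16  84] [ 0.5213 -0.2604  0.151 ] bottom edge [ 0.5041 -0.2586  0.151 ]
wood [439 237   6  10  40] [ 0.5242 -0.2811  0.151 ] bottom edge [ 0.5117 -0.2797  0.151 ]
metal [407 180  54  36 637] [ 0.6599 -0.2917  0.088 ] bottom edge [ 0.5984 -0.285   0.088 ]
[0.5169, -0.295, 0.048] 437 253 [104.  93.  83.  90.  93. 100. 108.]
[0.3668, -0.2926, 0.048] 443 316 [47. 47. 47. 45. 45. 46. 47.]
ring region diff vs start 0.8487636572742956
```

```bash
python3 -c "
from station import job
print(job.finish_job())"
```

```text
the job is handed in; nothing more can be done
None
```

Job handed in, verdict not yet returned: all four blanks found under the rack are in the drawer, the drawer is shut, and the scoop was pushed to the stop in its slot (eased back about 2 mm) and released.

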